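# Roll the master roller home in the gauge nest with a flat hand pad

## Task

Load the steel master roller into the measuring position of the gauge nest so that the dial gauge can be zeroed on it: take the rubber-soled hand pad by its handle, lay its flat sole on top of the roller and, pressing firmly, roll the roller out of its rest, along the rails and over the sprung detent until it bears firmly on both end stops, the gauge plunger pushed in and the detent sprung up behind it. The roller is lapped and the stops are set, so move the roller only with the pad lying on top, never touch it with the fingers, press on it with at most 25 N and against the stops with at most 20 N, let it neither shoot off nor slam, and keep the pad off the dial gauge. Then lift the pad off, lay it back sole down in the middle of its cork mat, let go, and leave the other things on the bench where they are.

Things in the scene. Friction and masses are not known exactly. Their poses are not given: they have to be found in the camera images.
- nest: the gauge nest, a fixed low fixture on the bench: grey base plate 126 (its x) x 256 (its y, -102 to +154) x 12 mm on 10 mm feet, origin on the bench top. The roller rolls along its +y, axis along its x, on two steel rails (x = +-34 mm, 38 mm high, y = -94 to +40). Aluminium cheeks at x = +-53 (52 mm high) guide its ends with 3 mm play. Nothing on the nest stands above 76 mm
- stops: the two end stops of the nest, fixed steel blocks at its x = +-34 mm, 68 mm high, with bright buttons whose faces are at its y = +40 mm; origin as the nest's. When the roller bears on them and the pad pushes on, they take about twice the level force that the pad feels, plus 3 N from the detent
- nest_rest (a point): fixed point of the nest at its y = -62 mm, 60 mm above the bench: middle of the rest, a 23 mm wide cross slot in each rail into which the roller is sunk 3.2 mm, so its axis starts 3.2 mm below this point and its top 78.8 mm above the bench; on the rails its top is at 82 mm. To roll it up out of the slot takes a press of about 10 to 15 N on its top
- nest_home (a point): fixed point of the nest at its y = +18 mm, 60 mm above the bench: the middle of the roller's axis when it is home, touching both end stops; the roller's top is then at 82 mm
- roller: the master roller: bright lapped steel cylinder, 44 mm diameter, 100 mm long, about 0.8 kg, lying across the two rails. Origin at its centre, its own x along its axis; it turns as it rolls. A pad rolling on top of it travels twice as far as the roller does
- pad: the hand pad: flat plate 120 mm (its y, the rolling direction) by 76 mm (its x) by 12 mm, black rubber sole under aluminium, with a wooden handle bar across the middle of its top: 64 mm long along its x, 22 mm thick along its y, from 12 to 50 mm above the sole. 0.25 kg. Origin at the centre of the sole's underside, z up; starts sole down on the cork mat
- mat: the cork mat of the pad, fixed, 112 mm (its x) by 156 mm (its y) by 3 mm, origin at the centre of its underside on the bench
- dial_gauge: the dial gauge fixed flat on the nest beyond the stops, 57 mm dial facing up, its stem pointing to the roller; its highest point is 76 mm above the bench
- plunger (a joint): how far the gauge's sprung plunger is pushed in, m: 0 free, 0.003 with the roller home; about 1 N
- detent (a joint): angle by which the sprung lever between the rails is pushed down, rad: 0 free. Its 12 mm wheel stands 6 mm above the rails at the nest's y = +3 mm and pushes up with about 5 to 6 N; 0.15 with the roller on top of it, about 0.04 when the roller is home and the wheel has sprung up behind it
- v_block: bystander: steel V-block 41 x 60 x 34 mm, origin at the centre of its underside
- micrometer: bystander: outside micrometer lying, 29 x 101 x 12 mm, origin under its centre
- gauge_block: bystander: steel gauge block 30 x 30 x 9 mm, origin at the centre of its underside
- test_pin: bystander: ground pin standing upright, 16 mm diameter, 70 mm high, origin at its foot
- loupe: bystander: black eye loupe standing, 34 mm wide, 36 mm high, origin at its foot
- remote: bystander: remote control 127 x 47 x 20 mm lying flat, origin under its centre
- rubber_wedge: bystander: small black rubber wedge 31 x 34 x 12 mm, origin under its centre
There are look-alikes about, which are no part of the job. What is shaped like the pad but yellow is not meant.

How it is judged:
By the outcome, as a careful person would: the job done as asked, in the order asked, and still so for the second after the job is handed in, with the robot touching nothing.
It also fails if it takes over 72 s, if anything falls off the work surface, if the arm or the gripper's body presses on something with over 40 N, if the wrist force passes 120 N, or if a joint passes its speed limit or range.

## Robot

A 6-joint arm with a two-finger parallel gripper is mounted at the origin on a cart in front of the work surface, level with it; the furniture and walls round the work are solid. World frame = base frame: x ahead of the robot, y to its left, z up, the work surface at z = 0. Lengths are in m, angles in rad, forces in N, time in s.
With the tool pointing down it reaches from about 0.425 to 0.925 m from the base axis. Payload 12.5 kg.
Tool frame: the origin (TCP) lies at the very end of the fingers, on their centre line; the grasp point (between the pads) lies 19 mm behind it; z points along the fingers, y is the line along which they close (so a half turn about z gives the same grasp; the last joint's range is limited). The gripper opens to 85 mm and grips with 20 to 120 N. Pads are 22 mm wide; open, the fingers measure 114 mm over their backs; the gripper's body (76 mm by 85 mm) begins 54 mm behind the grasp point. The pads swing forward as they close: fully open they stand 13 mm farther back than shut.
Start: joints at [1.225, 0.491, 1.559, -0, 1.092, -0.106], TCP at [0.148, 0.607, 0.231] pointing down, gripper open.
Joint ranges: [-3.1, 3.1], [-0.84, 2.19], [0.05, 2.79], [-1.13, 4.28], [0.06, 2.93], [-2.69, 2.69]. Speed limits (rad/s): [2.22, 2.22, 2.79, 3.14, 3.14, 3.14].

## Interface

Orientations are given as [roll, pitch, yaw] about the fixed x, y, z axes, in that order (R = Rz(yaw) Ry(pitch) Rx(roll)).
In Python, from bench import telemetry, viewer, r gives the robot as it stands.
- The arm moves only by the tool drive_tool, never from a script. Its argument "moves" is a list of rows, each a list of 7 numbers: the turn, a rotation vector about the tool's x, y, z in normalised numbers (1 is pi rad), then the shift along the tool's x, y, z in parts of the range, where 1.0 means 75 cm, then the opening, from -1 (shut) to 1 (fully open). In form: [[ax, ay, az, x, y, z, gripper], ...]. A call has 1 to 12 rows; each row is the pose to reach, as a shift and turn from the pose commanded when the call began, along the tool's axes at that moment; what a row does not reach only later rows make up. A row lasts 1/8 s, in which the tool goes at most 62.5 mm and 10.7 degrees, less where a joint would pass 70% of its speed; a pose out of reach is approached as far as the arm can. No shift or turn number may pass 1 either way. A call with a gripper value outside its range is refused whole. The fingers move at their own pace and stop on an object; "squeeze" is the grip in N (left out, the last holds). Time passes only in rows, so rows that repeat a pose let the fingers close. It gives the time, the measured TCP pose, the force, the opening and the grip force at its end, in the units of the state.
- telemetry.state(): the state, without advancing time (a new reading comes with each control period).
- viewer.snapshot(name): name is "scene" or "side" or "wrist"; returns (picture, depth): 420x560x3 uint8, blue, green, red; 420x560 float32, m along the optical axis (not along the pixel's ray), 0 where there is no reading.
- viewer.camera_model(name): a dict with "camera_matrix" (3x3 intrinsics, pixels), "R" (3x3) and "t" (3): a world point X has camera coordinates R X + t. Camera axes: x right, y down, z forward; pixel columns grow to the right and rows downward; lengths in m; the calibration is good to about 2 mm. A picture is of the moment at which its call begins: read the wrist's pose just before it. camera_model takes no time and is no camera call; for the wrist camera it gives the pose at the moment of the call.
- r.finish_job(): hands the job in; it is judged then, once.
The state is a dict: "clock": time; "joint_pos": joint angles; "dq": joint speeds; "joint_efforts": joint torques, N m; "tcp_pos": TCP position; "tool_rot": TCP orientation; "ft_force": force on the tool from outside, world axes, zero at the start; "torque": the same for the moment, N m; "gripper_width": finger opening in m; "finger_force": force on a finger pad.
Only numpy, scipy, OpenCV 4.12 (cv2) and the standard library are available. Lean on these libraries where they do the work, as an engineer would, in place of code of your own. Each camera call takes 0.05 s, during which the arm holds its last target. There are 200 camera calls.

## Working session

There is one attempt and no reset: what is moved stays moved. The work goes in short steps, Python scripts to look and compute and a tool call to move; the robot and the scene stay as the last step left them, time stands still between calls to the robot, and variables do not carry over. Pictures are saved under pics/ and viewed, at most 10 in all, crops included, and the job is handed in when it is done.

Besides the shell and the picture viewer there is one more tool, called after "Request:" in YAML: its name, and indented under it one key for each argument. drive_tool: Moves the arm, as the interface text tells. Its arguments: {"type":"object","properties":{"moves":{"type":"array"},"squeeze":{"type":"number"}},"required":["moves"]}

```bash
ls; mkdir -p pics
python3 - <<'E'
from bench import telemetry, viewer, r
import cv2,numpy as np
s=telemetry.state(); print({k:np.round(v,3) for k,v in s.items()})
for n in ("scene","side"):
    p,d=viewer.snapshot(n); np.savez(f"pics/{n}0.npz",p=p,d=d,**viewer.camera_model(n))
    cv2.imwrite(f"pics/{n}0.png",cv2.resize(p,(800,600),interpolation=cv2.INTER_CUBIC))
E
```

```text
pics
{'clock': np.float64(0.0), 'joint_pos': array([ 1.225,  0.492,  1.559,  0.   ,  1.092, -0.106]), 'dq': array([-0.001,  0.001,  0.   , -0.   , -0.001, -0.002]), 'joint_efforts': array([-2.0000e-03, -6.1845e+01, -2.6159e+01, -0.0000e+00,  4.0000e-03,
        0.0000e+00]), 'tcp_pos': array([0.148, 0.607, 0.231]), 'tool_rot': array([-3.14 , -0.   ,  2.902]), 'ft_force': array([ 0.631,  0.965, -0.566]), 'torque': array([ 0.011,  0.015, -0.02 ]), 'finger_force': np.float64(0.0), 'gripper_width': np.float64(0.085)}
```

View pics/scene0.png

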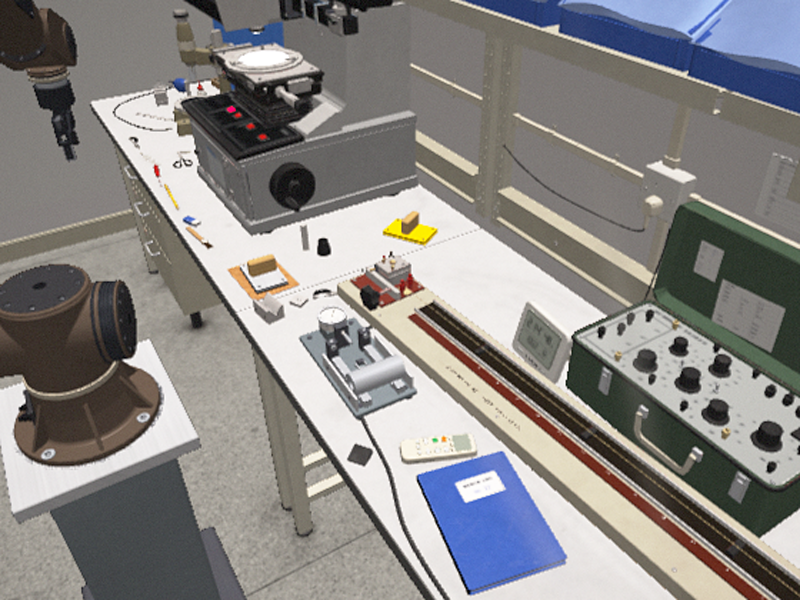

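View pics/side0.png

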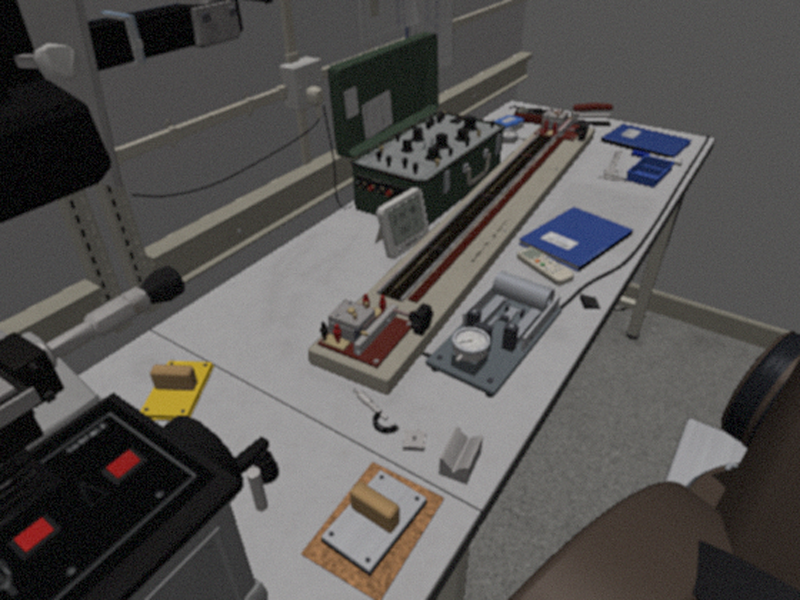

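Both views show the aluminium pad with its wooden handle on the cork mat: scene (262,268), side (375,510). The yellow look-alike is at scene (411,228), side (178,385), and isn't wanted. The nest is at scene (358,365), with the roller at (380,373) resting at the end away from the dial at (333,318). Next I'll get rough positions from depth.

```bash
cat > h.py <<'E'
import numpy as np,cv2
def world(z):
    K,R,t,d=z["camera_matrix"],z["R"],z["t"],z["d"]
    v,u=np.indices(d.shape); c=np.stack([(u-K[0,2])/K[0,0]*d,(v-K[1,2])/K[1,1]*d,d],-1)
    W=(c-t)@R; W[d<=0]=np.nan; return W
def pix(z,X):
    c=np.asarray(X)@z["R"].T+z["t"]; p=c@z["camera_matrix"].T; return p[...,:2]/p[...,2:]
def ortho(z,zp,x0,x1,y0,y1,s):
    # warp picture onto plane z=zp; column = (y1-y)*s, row=(x1-x)*s  (robot's eye view: up=x, left=y)
    q=np.array([[x1,y1],[x1,y0],[x0,y0],[x0,y1]],float)
    src=pix(z,np.c_[q,np.full(4,zp)]).astype(np.float32)
    dst=np.array([[0,0],[(y1-y0)*s,0],[(y1-y0)*s,(x1-x0)*s],[0,(x1-x0)*s]],np.float32)
    return cv2.warpPerspective(z["p"],cv2.getPerspectiveTransform(src,dst),(int((y1-y0)*s),int((x1-x0)*s)),flags=cv2.INTER_CUBIC)
E
python3 - <<'E'
from h import *
for n,pts in (("scene",dict(pad=(262,265),plate=(265,282),dial=(333,317),roller=(380,372),ylw=(411,228),vb=(268,305),pin=(305,237))),("side",dict(pad=(375,500),plate=(370,545),dial=(470,345),roller=(525,288),vb=(460,452)))):
    z=np.load(f"pics/{n}0.npz"); W=world(z)
    print(n,"cam",(-z["R"].T@z["t"]).round(2))
    for k,(u,v) in pts.items(): print(k,W[int(v*.7),int(u*.7)].round(3))
E
```

```text
scene cam [ 0.03 -1.04  0.88]
pad [0.431 0.23  0.042]
plate [0.424 0.209 0.01 ]
dial [ 0.466 -0.061  0.069]
roller [ 0.462 -0.253  0.071]
ylw [0.814 0.208 0.028]
vb [0.392 0.113 0.018]
pin [0.567 0.294 0.041]
side cam [0.17 0.56 0.66]
pad [0.432 0.24  0.052]
plate [0.418 0.271 0.013]
dial [ 0.462 -0.054  0.069]
roller [ 0.453 -0.233  0.073]
vb [0.393 0.096 0.019]
```

```bash
cat >> h.py <<'E'
from scipy.spatial.transform import Rotation as Ro
def plan(pos,yaw,roll=np.pi,pitch=0.):
    from bench import telemetry
    s=telemetry.state(); R0=Ro.from_euler("xyz",s["tool_rot"]); Rt=Ro.from_euler("xyz",[roll,pitch,yaw])
    sh=R0.inv().apply(np.array(pos)-s["tcp_pos"])*1000
    return ((R0.inv()*Rt).as_rotvec().round(4),sh.round(1))
E
python3 - <<'E'
from h import *
from bench import viewer,telemetry
m=viewer.camera_model("wrist"); s=telemetry.state()
R0=Ro.from_euler("xyz",s["tool_rot"])
print("cam in tool",R0.inv().apply(-m["R"].T@m["t"]-s["tcp_pos"]).round(3),"axis",R0.inv().apply(m["R"][2]).round(3), m["camera_matrix"].round(0).tolist())
print(plan([0.45,0.23,0.25],s["tool_rot"][2]))
z=dict(np.load("pics/side0.npz"));A=ortho(z,0.05,.33,.53,.13,.34,2000)
B=ortho(dict(np.load("pics/scene0.npz")),0.05,.33,.53,.13,.34,2000)
cv2.imwrite("pics/o.png",cv2.hconcat([A,B])[:600,:]) if 0 else cv2.imwrite("pics/o.png",cv2.resize(cv2.hconcat([A,B]),(800,381)))
E
```

```text
cam in tool [ 0.073 -0.001 -0.142] axis [-0.285 -0.001  0.958] [[313.0, 0.0, 284.0], [0.0, 313.0, 210.0], [0.0, 0.0, 1.0]]
(array([-0.001 , -0.0001,  0.    ]), array([-382.5, -294.5,  -18.9]))
```

View pics/o.png

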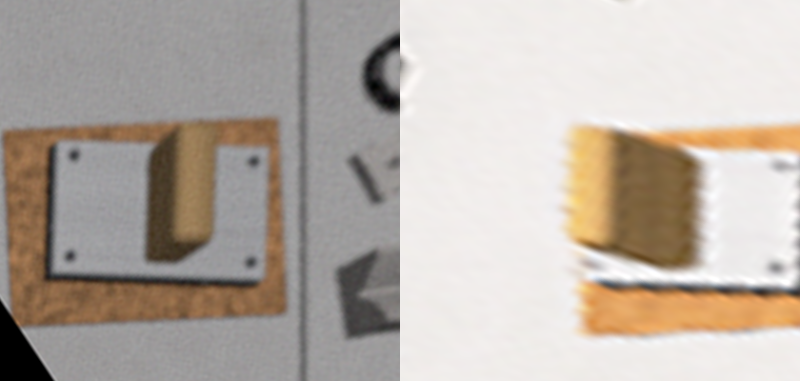

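Left half (side camera): the silver pad on the cork, its handle top at about (193,180) and its long side within a few degrees of world y. Choice confirmed. Next is a wrist view over it.

Careful with the scale: shifts go in shares of 75 cm and turns go in shares of pi rad. That gives: -382 mm / 750 = -0.5093, -330 mm / 750 = -0.44, -0.24 rad / 3.1416 = -0.0764.

Request:
drive_tool:
  moves:
    - [0,0,0,-0.0733,-0.06,-0.004,1]
    - [0,0,0,-0.1467,-0.1133,-0.008,1]
    - [0,0,0,-0.22,-0.1733,-0.012,1]
    - [0,0,0,-0.2933,-0.2267,-0.016,1]
    - [0,0,0,-0.3667,-0.2827,-0.02,1]
    - [0,0,0,-0.44,-0.3387,-0.0227,1]
    - [0,0,-0.0382,-0.5093,-0.392,-0.0253,1]
    - [0,0,-0.0764,-0.5093,-0.392,-0.0253,1]
    - [0,0,-0.0764,-0.5093,-0.392,-0.0253,1]
    - [0,0,-0.0764,-0.5093,-0.392,-0.0253,1]

```text
clock: 1.35
tcp_pos: [0.4493, 0.2309, 0.2501]
tool_rot: [3.142, -0.001, 3.14]
ft_force: [-0.3, 0.4, -0.5]
gripper_width: 0.0857
finger_force: 0.0
```

Run:
```python
from h import *
from bench import viewer,telemetry
s=telemetry.state(); m=viewer.camera_model("wrist"); p,d=viewer.snapshot("wrist"); z=dict(p=p,d=d,**m); np.savez("pics/w1.npz",**z)
print(s["tcp_pos"],s["tool_rot"],s["ft_force"],s["clock"])
A=ortho(z,0.015,.34,.54,.13,.34,1900);B=ortho(z,0.053,.34,.54,.13,.34,1900)
cv2.imwrite("pics/w1.png",cv2.vconcat([cv2.hconcat([A,B]),cv2.resize(p,(798,220))]) if 0 else cv2.hconcat([A,B]))
print(A.shape)
```

```text
[0.44932446 0.23091095 0.25006304] [ 3.14157333e+00 -6.52503074e-04  3.14018103e+00] [-0.28583463  0.43363953 -0.48054157] 1.35
(380, 399, 3)
```

View pics/w1.png

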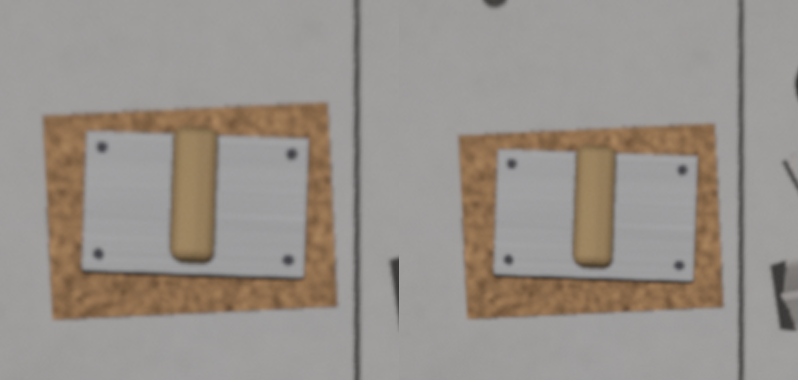

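Wrist orthoviews: left, at plate height, has plate corners (86,131), (308,138), (303,277), (82,271), so the pad centre is at (0.432, 0.237), yaw −0.029. The mat corners give its centre as (0.431, 0.240), yaw +0.045. The sizes match the given ones to within 1–3%. Now I'll descend and grip the handle.

To row units: 230 mm / 750 = 0.3067, 220 mm / 750 = 0.2933, 0.028 rad / 3.1416 = 0.0089.

Request:
drive_tool:
  moves:
    - [0,0,0.0089,0.0227,0.008,0.0667,1]
    - [0,0,0.0089,0.0227,0.008,0.1467,1]
    - [0,0,0.0089,0.0227,0.008,0.22,1]
    - [0,0,0.0089,0.0227,0.008,0.2667,1]
    - [0,0,0.0089,0.0227,0.008,0.2933,1]
    - [0,0,0.0089,0.0227,0.008,0.3067,1]
    - [0,0,0.0089,0.0227,0.008,0.3067,1]
    - [0,0,0.0089,0.0227,0.008,0.3067,-1]
    - [0,0,0.0089,0.0227,0.008,0.3067,-1]
    - [0,0,0.0089,0.0227,0.008,0.3067,-1]
    - [0,0,0.0089,0.0227,0.008,0.3067,-1]
    - [0,0,0.0089,0.0227,0.008,0.3067,-1]
  squeeze: 90

```text
clock: 2.9
tcp_pos: [0.4329, 0.2369, 0.0209]
tool_rot: [3.141, 0.001, 3.114]
ft_force: [-2.0, 0.8, 7.7]
gripper_width: 0.0208
finger_force: 88.9
```

To row units: -383 mm / 750 = -0.5107, -250 mm / 750 = -0.3333, -0.028 rad / 3.1416 = -0.0089.

Request:
drive_tool:
  moves:
    - [0,0,0,0,0,-0.02,-1]
    - [0,0,0,0,0,-0.08,-1]
    - [0,0,0,0,0,-0.16,-1]
    - [0,0,0,0,0,-0.24,-1]
    - [0,0,0,-0.0267,-0.0667,-0.2933,-1]
    - [0,0,0,-0.0533,-0.1333,-0.3333,-1]
    - [0,0,-0.0089,-0.0827,-0.2067,-0.3333,-1]
    - [0,0,-0.0089,-0.1133,-0.2827,-0.3333,-1]
    - [0,0,-0.0089,-0.1427,-0.3587,-0.3333,-1]
    - [0,0,-0.0089,-0.1733,-0.4347,-0.3333,-1]
    - [0,0,-0.0089,-0.1973,-0.5107,-0.3333,-1]
    - [0,0,-0.0089,-0.1973,-0.5107,-0.3333,-1]

```text
clock: 4.4
tcp_pos: [0.5699, -0.1537, 0.2702]
tool_rot: [-3.141, -0.001, 3.138]
ft_force: [-0.7, 1.6, -2.6]
gripper_width: 0.0206
finger_force: 88.9
```

Request:
drive_tool:
  moves:
    - [0,0,0,0,0,0,-1]
    - [0,0,0,0,0,0,-1]
    - [0,0,0,0,0,0,-1]

```text
clock: 4.78
tcp_pos: [0.5698, -0.1491, 0.2707]
tool_rot: [3.142, 0.0, -3.14]
ft_force: [0.1, 0.5, -1.9]
gripper_width: 0.0206
finger_force: 88.9
```

Run:
```python
from h import *
from bench import viewer,telemetry
s=telemetry.state(); m=viewer.camera_model("wrist"); p,d=viewer.snapshot("wrist"); z=dict(p=p,d=d,**m); np.savez("pics/w2.npz",**z)
print(s["tcp_pos"],s["tool_rot"],s["ft_force"],s["torque"],s["clock"], s["gripper_width"])
cv2.imwrite("pics/w2.png",cv2.resize(p,(800,600),interpolation=cv2.INTER_CUBIC))
```

```text
[ 0.56983208 -0.14909746  0.27065031] [ 3.14154482e+00  2.53309070e-04 -3.14000117e+00] [ 0.06386096  0.51557339 -1.85790222] [-0.0267339  -0.05208996 -0.00245241] 4.775 0.0205916664160024
```

View pics/w2.png

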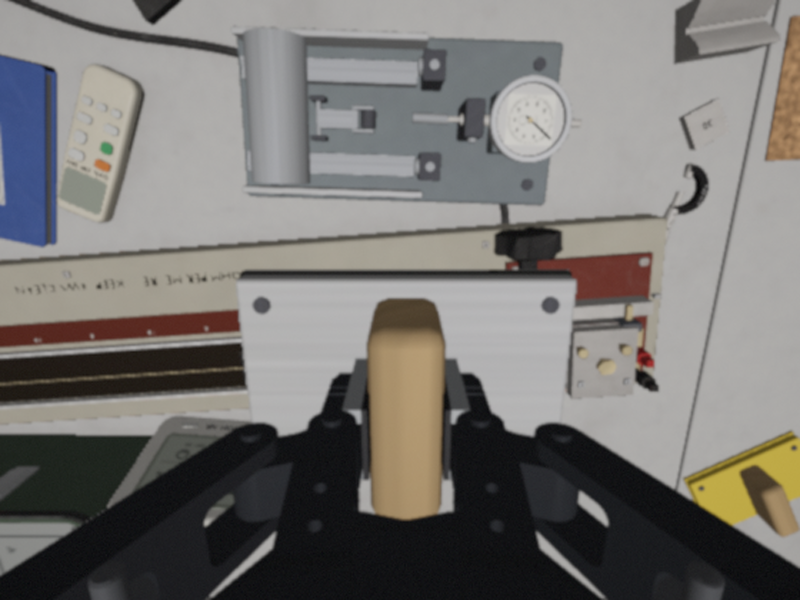

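The wrist view, with image right being world +y, shows the pad held level, the roller at (277,105) in its rest, the stops at (432,66) and (428,165), the dial at (530,118), and base plate corners (562,42) and (545,205). Next I'll fit the nest pose from depth.

Run:
```python
from h import *
z=dict(np.load("pics/w2.npz")); W=world(z); x,y,h=W[...,0],W[...,1],W[...,2]
s=560/800
# roller
def box(u0,u1,v0,v1):
    m=np.zeros(h.shape,bool); m[int(v0*s):int(v1*s),int(u0*s):int(u1*s)]=1; return m
table=box(600,680,10,200)&(h<.02); print("table z",np.nanmedian(h[table]))
m=box(235,315,20,195)&(h>.06); P=W[m]
print("roller n",len(P),"ztop",np.percentile(P[:,2],[50,95,99.5]))
# top ridge: cylinder fit  (axis direction a, offset) 
from scipy.optimize import least_squares
def f(q):
    th,y0,z0=q; c,sn=np.cos(th),np.sin(th)
    yy=-sn*(P[:,0]-.46)+c*(P[:,1]-y0); return np.hypot(yy,P[:,2]-z0)-.022
q=least_squares(f,[0,-.24,.056],loss="soft_l1",f_scale=.001); print("roller th,y0@x=.46,z0",q.x.round(4),np.abs(f(q.x)).mean())
c,sn=np.cos(q.x[0]),np.sin(q.x[0]); a=P@np.array([c,sn,0]); print("axial span",np.percentile(a,[1,99]).round(4))
# base plate
m=box(225,590,10,230)&(h>.012)&(h<.032)
r=cv2.minAreaRect(np.float32(W[m][:,:2]*1000)); print("plate",r, np.nanmedian(h[m]))
# all nest
m=box(225,565,10,230)&(h>.014)
r=cv2.minAreaRect(np.float32(W[m][:,:2]*1000)); print("all",r)
```

```text
table z -0.0009316888451235281
roller n 4392 ztop [0.07490595 0.07796943 0.07889392]
roller th,y0@x=.46,z0 [-0.0286 -0.245   0.0554] 0.0005407754930461463
axial span [0.4154 0.5129]
plate ((473.82708740234375, -139.31533813476562), (149.4941864013672, 293.78607177734375), 0.38022497296333313) 0.021279303931826577
all ((473.85150146484375, -150.01820373535156), (149.5538330078125, 272.2456359863281), 0.26635831594467163)
```

Run:
```python
from h import *
z=dict(np.load("pics/w2.npz"))
K,R,t=z["camera_matrix"],z["R"],z["t"]; C=-R.T@t
def bp(u,v,zz):
    d=R.T@np.linalg.solve(K,[u*.7,v*.7,1]); return (C+d*(zz-C[2])/d[2])
for n,u,v,zz in [("plateTR",562,42,.022),("plateBR",545,205,.022),("cheekT_l",235,30,.052),("cheekT_r",428,35,.052),("cheekB_l",246,191,.052),("cheekB_r",422,195,.052),("rollT l",240,60,.057),("stopT",443,67,.068),("stopB",439,165,.068),("dial",530,118,.07),("tip",413,118,.06)]: print(n,bp(u,v,zz).round(4))
p=z["p"]; cv2.imwrite("pics/c2.png",cv2.resize(p[10:155,155:410],(800,455),interpolation=cv2.INTER_CUBIC))
```

```text
plateTR [ 0.4032 -0.0287  0.022 ]
plateBR [ 0.5276 -0.0306  0.022 ]
cheekT_l [ 0.4031 -0.272   0.052 ]
cheekT_r [ 0.406  -0.1343  0.052 ]
cheekB_l [ 0.5148 -0.2753  0.052 ]
cheekB_r [ 0.5176 -0.1372  0.052 ]
rollT l [ 0.4233 -0.2688  0.057 ]
stopT [ 0.4298 -0.1242  0.068 ]
stopB [ 0.4951 -0.1255  0.068 ]
dial [ 0.4629 -0.0615  0.07  ]
tip [ 0.4621 -0.1447  0.06  ]
```

View pics/c2.png

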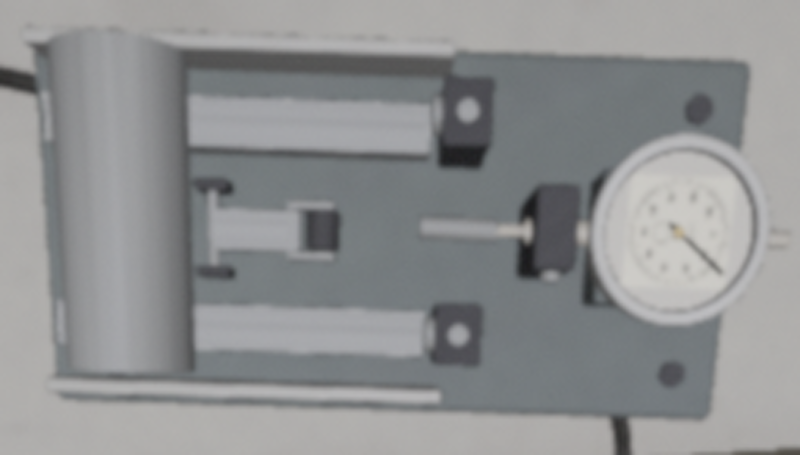

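The crop shows the detent wheel at (320,228), the stop buttons at (437,110) and (430,333), and the plunger tip at (425,226). Nest yaw ≈ −0.022, and the roller axis is at y ≈ −0.245, x ≈ 0.459. Its fitted top, 0.0774 m, agrees with the given 78.8 mm. I'll bring the pad over with its front half on the roller and stop 10 mm above it.

To row units: 164 mm / 750 = 0.2187, 160 mm / 750 = 0.2133, 0.022 rad / 3.1416 = 0.007.

Request:
drive_tool:
  moves:
    - [0,0,0.007,0.04,-0.0533,0.0133,-1]
    - [0,0,0.007,0.08,-0.1067,0.0333,-1]
    - [0,0,0.007,0.12,-0.1533,0.0667,-1]
    - [0,0,0.007,0.1493,-0.1947,0.1067,-1]
    - [0,0,0.007,0.1493,-0.1947,0.1533,-1]
    - [0,0,0.007,0.1493,-0.1947,0.1933,-1]
    - [0,0,0.007,0.1493,-0.1947,0.2133,-1]
    - [0,0,0.007,0.1493,-0.1947,0.2187,-1]
    - [0,0,0.007,0.1493,-0.1947,0.2187,-1]
    - [0,0,0.007,0.1493,-0.1947,0.2187,-1]

```text
clock: 6.08
tcp_pos: [0.4584, -0.2963, 0.1072]
tool_rot: [-3.141, 0.001, 3.12]
ft_force: [-0.7, 0.3, -3.6]
gripper_width: 0.0205
finger_force: 89.2
```

Run:
```python
from h import *
from bench import viewer,telemetry
z=[telemetry.state()]
p,d=viewer.snapshot("side"); s=z[0]; print(s["tcp_pos"],s["tool_rot"],s["ft_force"],s["torque"],s["clock"])
p2,d2=viewer.snapshot("scene"); c=lambda p,b:cv2.resize(p[b[0]:b[1],b[2]:b[3]],(400,400),interpolation=cv2.INTER_CUBIC)
cv2.imwrite("pics/s3.png",cv2.hconcat([c(p,(130,290,280,440)),c(p2,(180,300,200,320))]))
```

```text
[ 0.45842615 -0.29632116  0.10720659] [-3.14066406e+00  1.30514214e-03  3.12006409e+00] [-0.69727357  0.3402068  -3.61463598] [ 0.07439948 -0.02157758 -0.02878617] 6.075
```

View pics/s3.png

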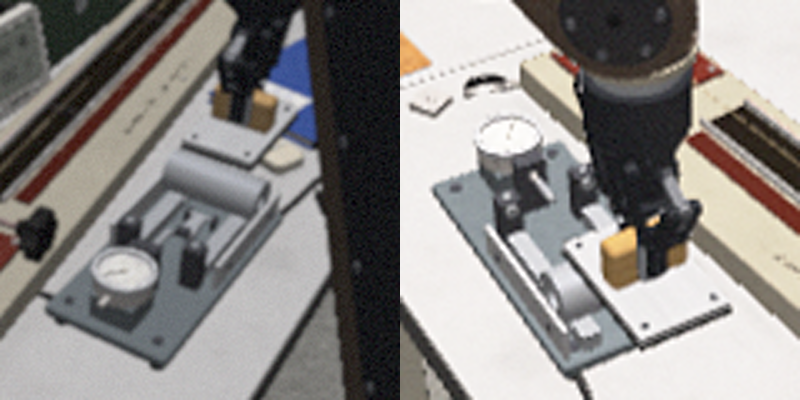

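The pad is level over the roller's near end in both crops, with its front edge reaching across the roller at left (215,150), and it's clear of the rails. Lowering gently.

To row units: 8.5 mm / 750 = 0.0113, 8 mm / 750 = 0.0107.

Request:
drive_tool:
  moves:
    - [0,0,0,0,0,0.0053,-1]
    - [0,0,0,0,0,0.0093,-1]
    - [0,0,0,0,0,0.0107,-1]
    - [0,0,0,0,0,0.0113,-1]
    - [0,0,0,0,0,0.0113,-1]

```text
clock: 6.8
tcp_pos: [0.458, -0.2961, 0.0977]
tool_rot: [3.141, -0.0, 3.12]
ft_force: [-0.5, 0.3, -2.0]
gripper_width: 0.0208
finger_force: 89.2
```

To row units: 0.8 mm / 750 = 0.0011, 0.4 mm / 750 = 0.0005.

Request:
drive_tool:
  moves:
    - [0,0,0,0,0,0.0005,-1]
    - [0,0,0,0,0,0.0011,-1]
    - [0,0,0,0,0,0.0011,-1]

```text
clock: 7.18
tcp_pos: [0.458, -0.2962, 0.0969]
tool_rot: [3.142, 0.0, 3.12]
ft_force: [-0.8, -0.1, -2.8]
gripper_width: 0.0209
finger_force: 89.2
```

To row units: 0.8 mm / 750 = 0.0011, 0.4 mm / 750 = 0.0005.

Request:
drive_tool:
  moves:
    - [0,0,0,0,0,0.0005,-1]
    - [0,0,0,0,0,0.0011,-1]
    - [0,0,0,0,0,0.0011,-1]

```text
clock: 7.55
tcp_pos: [0.458, -0.2962, 0.0962]
tool_rot: [3.142, 0.0, 3.12]
ft_force: [-0.2, -0.4, -0.9]
gripper_width: 0.0209
finger_force: 89.5
```

To row units: 0.4 mm / 750 = 0.0005.

Request:
drive_tool:
  moves:
    - [0,0,0,0,0,0.0005,-1]
    - [0,0,0,0,0,0.0005,-1]

```text
clock: 7.8
tcp_pos: [0.4581, -0.2962, 0.096]
tool_rot: [-3.141, 0.0, 3.12]
ft_force: [-0.2, -1.0, 3.3]
gripper_width: 0.0208
finger_force: 90.1
```

To row units: 0.4 mm / 750 = 0.0005.

Request:
drive_tool:
  moves:
    - [0,0,0,0,0,0.0005,-1]
    - [0,0,0,0,0,0.0005,-1]

```text
clock: 8.05
tcp_pos: [0.4581, -0.2963, 0.0959]
tool_rot: [-3.141, 0.001, 3.12]
ft_force: [-0.4, -0.4, 7.8]
gripper_width: 0.0205
finger_force: 90.7
```

Request:
drive_tool:
  moves:
    - [0,0,0,0,0,0.0007,-1]
    - [0,0,0,0,0,0.0007,-1]
    - [0,0,0,0,0.0009,0.0007,-1]
    - [0,0,0,0,0.0019,0.0005,-1]
    - [0,0,0,0,0.0028,0.0003,-1]
    - [0,0,0,0,0.0036,0,-1]
    - [0,0,0,0,0.0036,0,-1]

```text
clock: 8.93
tcp_pos: [0.4586, -0.2944, 0.0961]
tool_rot: [-3.14, 0.002, 3.12]
ft_force: [-0.9, -3.2, 6.6]
gripper_width: 0.0207
finger_force: 90.4
```

To row units: 2.1 mm / 750 = 0.0028, 1.4 mm / 750 = 0.0019.

Request:
drive_tool:
  moves:
    - [0,0,0,0,0,0.0007,-1]
    - [0,0,0,0,0.0009,0.0008,-1]
    - [0,0,0,0,0.0019,0.0008,-1]
    - [0,0,0,0,0.0028,0.0008,-1]
    - [0,0,0,0,0.0028,0.0008,-1]

```text
clock: 9.55
tcp_pos: [0.4588, -0.293, 0.0963]
tool_rot: [-3.138, 0.003, 3.12]
ft_force: [-3.7, -7.8, 15.9]
gripper_width: 0.0205
finger_force: 91.6
```

To row units: 3.2 mm / 750 = 0.0043, 2.4 mm / 750 = 0.0032.

Request:
drive_tool:
  moves:
    - [0,0,0,0,0.0011,-0.0003,-1]
    - [0,0,0,0,0.0021,-0.0005,-1]
    - [0,0,0,0,0.0032,-0.0008,-1]
    - [0,0,0,0,0.0043,-0.0011,-1]
    - [0,0,0,0,0.0043,-0.0011,-1]

```text
clock: 10.18
tcp_pos: [0.4589, -0.2896, 0.0971]
tool_rot: [-3.139, 0.003, 3.12]
ft_force: [-4.0, -5.6, 16.6]
gripper_width: 0.0208
finger_force: 91.7
```

To row units: 5.4 mm / 750 = 0.0072, 4.4 mm / 750 = 0.0059.

Request:
drive_tool:
  moves:
    - [0,0,0,0.0001,0.0011,-0.0003,-1]
    - [0,0,0,0.0003,0.0021,-0.0006,-1]
    - [0,0,0,0.0004,0.0032,-0.0009,-1]
    - [0,0,0,0.0005,0.0045,-0.0011,-1]
    - [0,0,0,0.0005,0.0059,-0.0014,-1]
    - [0,0,0,0.0005,0.0072,-0.0016,-1]
    - [0,0,0,0.0005,0.0072,-0.0016,-1]

```text
clock: 11.05
tcp_pos: [0.4588, -0.284, 0.0983]
tool_rot: [-3.139, 0.003, 3.12]
ft_force: [-1.9, -3.5, 15.3]
gripper_width: 0.0206
finger_force: 91.6
```

To row units: 12.6 mm / 750 = 0.0168, 11.4 mm / 750 = 0.0152.

Request:
drive_tool:
  moves:
    - [0,0,0,0.0001,0.0013,-0.0002,-1]
    - [0,0,0,0.0003,0.0027,-0.0003,-1]
    - [0,0,0,0.0003,0.004,-0.0005,-1]
    - [0,0,0,0.0003,0.0056,-0.0006,-1]
    - [0,0,0,0.0003,0.0072,-0.0007,-1]
    - [0,0,0,0.0003,0.0088,-0.0009,-1]
    - [0,0,0,0.0003,0.0104,-0.0009,-1]
    - [0,0,0,0.0003,0.012,-0.001,-1]
    - [0,0,0,0.0003,0.0136,-0.001,-1]
    - [0,0,0,0.0003,0.0152,-0.0011,-1]
    - [0,0,0,0.0003,0.0168,-0.0011,-1]
    - [0,0,0,0.0003,0.0168,-0.0011,-1]

```text
clock: 12.55
tcp_pos: [0.4592, -0.271, 0.0994]
tool_rot: [-3.139, 0.004, 3.12]
ft_force: [-0.5, -0.7, 20.6]
gripper_width: 0.0208
finger_force: 92.2
```

To row units: 21 mm / 750 = 0.028, 19.5 mm / 750 = 0.026.

Request:
drive_tool:
  moves:
    - [0,0,0,0,0.0007,-0.0005,-1]
    - [0,0,0,0,0.002,-0.0008,-1]
    - [0,0,0,0,0.004,-0.0008,-1]
    - [0,0,0,0,0.0067,-0.0008,-1]
    - [0,0,0,0,0.01,-0.0008,-1]
    - [0,0,0,0,0.0133,-0.0008,-1]
    - [0,0,0,0,0.0167,-0.0008,-1]
    - [0,0,0,0,0.02,-0.0008,-1]
    - [0,0,0,0,0.0233,-0.0008,-1]
    - [0,0,0,0,0.026,-0.0008,-1]
    - [0,0,0,0,0.028,-0.0008,-1]
    - [0,0,0,0,0.028,-0.0008,-1]

```text
clock: 14.05
tcp_pos: [0.4597, -0.2498, 0.0996]
tool_rot: [-3.14, 0.004, 3.12]
ft_force: [2.1, 0.6, 16.1]
gripper_width: 0.0209
finger_force: 91.8
```

To row units: 30 mm / 750 = 0.04, 28 mm / 750 = 0.0373.

Request:
drive_tool:
  moves:
    - [0,0,0,-0.0001,0.002,0,-1]
    - [0,0,0,-0.0003,0.0053,0,-1]
    - [0,0,0,-0.0003,0.0093,0,-1]
    - [0,0,0,-0.0003,0.0133,0,-1]
    - [0,0,0,-0.0003,0.0173,0,-1]
    - [0,0,0,-0.0003,0.0213,0,-1]
    - [0,0,0,-0.0003,0.0253,0,-1]
    - [0,0,0,-0.0003,0.0293,0,-1]
    - [0,0,0,-0.0003,0.0333,0,-1]
    - [0,0,0,-0.0003,0.0373,0,-1]
    - [0,0,0,-0.0003,0.04,0,-1]
    - [0,0,0,-0.0003,0.04,0,-1]

```text
clock: 15.55
tcp_pos: [0.4606, -0.2198, 0.0996]
tool_rot: [-3.14, 0.004, 3.12]
ft_force: [1.1, 0.5, 16.9]
gripper_width: 0.0207
finger_force: 92.0
```

To row units: 28 mm / 750 = 0.0373, 26 mm / 750 = 0.0347.

Request:
drive_tool:
  moves:
    - [0,0,0,0,0.002,0,-1]
    - [0,0,0,0,0.0053,0,-1]
    - [0,0,0,0,0.0093,0,-1]
    - [0,0,0,0,0.0133,0,-1]
    - [0,0,0,0,0.0173,0,-1]
    - [0,0,0,0,0.0213,0,-1]
    - [0,0,0,0,0.0247,0,-1]
    - [0,0,0,0,0.028,0,-1]
    - [0,0,0,0,0.0313,0,-1]
    - [0,0,0,0,0.0347,0,-1]
    - [0,0,0,0,0.0373,0,-1]
    - [0,0,0,0,0.0373,0,-1]

```text
clock: 17.05
tcp_pos: [0.4614, -0.192, 0.0997]
tool_rot: [-3.139, 0.004, 3.12]
ft_force: [1.6, -0.9, 16.3]
gripper_width: 0.0209
finger_force: 91.9
```

Request:
drive_tool:
  moves:
    - [0,0,0,0,0.002,0,-1]
    - [0,0,0,0,0.0047,0,-1]
    - [0,0,0,0,0.008,0,-1]
    - [0,0,0,0,0.0113,0,-1]
    - [0,0,0,0,0.0147,0,-1]
    - [0,0,0,0,0.0173,0,-1]
    - [0,0,0,0,0.02,0,-1]
    - [0,0,0,0,0.0227,0,-1]
    - [0,0,0,0,0.0253,0,-1]
    - [0,0,0,0,0.028,0,-1]
    - [0,0,0,0,0.0293,0,-1]
    - [0,0,0,0,0.0293,0,-1]

```text
clock: 18.55
tcp_pos: [0.462, -0.17, 0.0997]
tool_rot: [-3.139, 0.005, 3.12]
ft_force: [1.7, 0.4, 16.8]
gripper_width: 0.0211
finger_force: 91.8
```

To row units: 20 mm / 750 = 0.0267, 19 mm / 750 = 0.0253.

Request:
drive_tool:
  moves:
    - [0,0,0,0,0.0013,0,-1]
    - [0,0,0,0,0.004,0,-1]
    - [0,0,0,0,0.0067,0,-1]
    - [0,0,0,0,0.0093,0,-1]
    - [0,0,0,0,0.012,0,-1]
    - [0,0,0,0,0.0147,0,-1]
    - [0,0,0,0,0.0173,0,-1]
    - [0,0,0,0,0.02,0,-1]
    - [0,0,0,0,0.0227,0,-1]
    - [0,0,0,0,0.0253,0,-1]
    - [0,0,0,0,0.0267,0,-1]
    - [0,0,0,0,0.0267,0,-1]

```text
clock: 20.05
tcp_pos: [0.4626, -0.1499, 0.0996]
tool_rot: [-3.139, 0.005, 3.12]
ft_force: [2.9, 1.9, 15.8]
gripper_width: 0.021
finger_force: 91.7
```

Run:
```python
from h import *
from bench import viewer,telemetry
p,d=viewer.snapshot("side"); p2,d2=viewer.snapshot("scene"); s=telemetry.state(); print(s["tcp_pos"],s["ft_force"],s["torque"])
c=lambda p,b:cv2.resize(p[b[0]:b[1],b[2]:b[3]],(400,400),interpolation=cv2.INTER_CUBIC)
cv2.imwrite("pics/s4.png",cv2.hconcat([c(p,(160,290,280,410)),c(p2,(190,300,205,315))]))
```

```text
[ 0.46255196 -0.14986073  0.09959653] [ 1.62763039  1.57522594 16.26777793] [-0.18719338 -0.3117446   0.07028927]
```

View pics/s4.png

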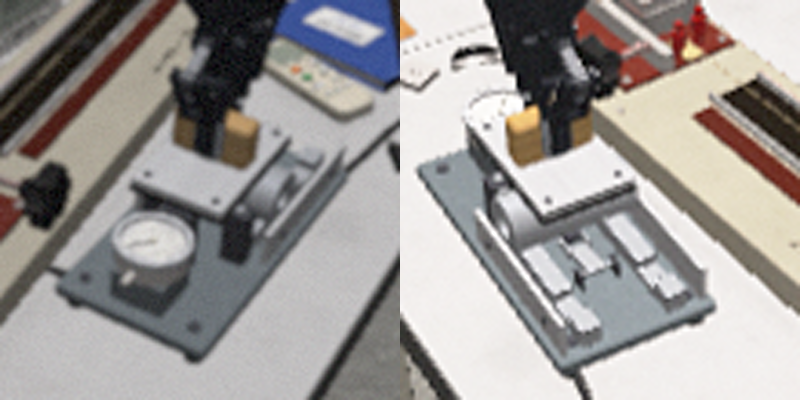

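The roller has followed the pad. It's near the stops at right (505,215) and past the detent lever, and the pad's front edge is short of and above the dial. Creeping on.

To row units: 10 mm / 750 = 0.0133, 9.5 mm / 750 = 0.0127.

Request:
drive_tool:
  moves:
    - [0,0,0,0,0.0013,-0.0001,-1]
    - [0,0,0,0,0.0033,-0.0003,-1]
    - [0,0,0,0,0.0053,-0.0003,-1]
    - [0,0,0,0,0.0073,-0.0003,-1]
    - [0,0,0,0,0.0093,-0.0003,-1]
    - [0,0,0,0,0.0107,-0.0003,-1]
    - [0,0,0,0,0.012,-0.0003,-1]
    - [0,0,0,0,0.0127,-0.0003,-1]
    - [0,0,0,0,0.0133,-0.0003,-1]
    - [0,0,0,0,0.0133,-0.0003,-1]

```text
clock: 21.4
tcp_pos: [0.4628, -0.1398, 0.0996]
tool_rot: [-3.14, 0.005, 3.12]
ft_force: [4.8, 1.0, 12.6]
gripper_width: 0.0205
finger_force: 91.3
```

To row units: 1.5 mm / 750 = 0.002, 1 mm / 750 = 0.0013.

Request:
drive_tool:
  moves:
    - [0,0,0,0,0.0007,0,-1]
    - [0,0,0,0,0.0013,0,-1]
    - [0,0,0,0,0.002,0,-1]
    - [0,0,0,0,0.002,0,-1]

```text
clock: 21.9
tcp_pos: [0.4628, -0.1384, 0.0996]
tool_rot: [-3.14, 0.005, 3.12]
ft_force: [2.7, 1.2, 12.6]
gripper_width: 0.0209
finger_force: 91.2
```

To row units: 1.5 mm / 750 = 0.002, 1 mm / 750 = 0.0013.

Request:
drive_tool:
  moves:
    - [0,0,0,-0.0001,0.0007,0,-1]
    - [0,0,0,-0.0003,0.0013,0,-1]
    - [0,0,0,-0.0003,0.002,0,-1]
    - [0,0,0,-0.0003,0.002,0,-1]

```text
clock: 22.4
tcp_pos: [0.4629, -0.1368, 0.0996]
tool_rot: [-3.14, 0.004, 3.12]
ft_force: [1.8, 0.5, 13.7]
gripper_width: 0.0209
finger_force: 91.3
```

To row units: 1 mm / 750 = 0.0013, 0.5 mm / 750 = 0.0007.

Request:
drive_tool:
  moves:
    - [0,0,0,0,0.0007,0,-1]
    - [0,0,0,0,0.0013,0,-1]
    - [0,0,0,0,0.0013,0,-1]

```text
clock: 22.78
tcp_pos: [0.463, -0.1358, 0.0996]
tool_rot: [-3.14, 0.005, 3.12]
ft_force: [3.2, 1.3, 14.2]
gripper_width: 0.0208
finger_force: 91.3
```

To row units: 1 mm / 750 = 0.0013, 0.5 mm / 750 = 0.0007.

Request:
drive_tool:
  moves:
    - [0,0,0,0,0.0007,0,-1]
    - [0,0,0,0,0.0013,0,-1]
    - [0,0,0,0,0.0013,0,-1]

```text
clock: 23.15
tcp_pos: [0.463, -0.1348, 0.0996]
tool_rot: [-3.14, 0.005, 3.12]
ft_force: [2.8, 1.0, 14.3]
gripper_width: 0.0209
finger_force: 91.3
```

To row units: 1 mm / 750 = 0.0013, 0.5 mm / 750 = 0.0007.

Request:
drive_tool:
  moves:
    - [0,0,0,0,0.0007,0,-1]
    - [0,0,0,0,0.0013,0,-1]
    - [0,0,0,0,0.0013,0,-1]

```text
clock: 23.52
tcp_pos: [0.463, -0.1338, 0.0996]
tool_rot: [-3.14, 0.005, 3.12]
ft_force: [2.2, 0.3, 13.1]
gripper_width: 0.021
finger_force: 91.2
```

To row units: 1 mm / 750 = 0.0013, 0.5 mm / 750 = 0.0007.

Request:
drive_tool:
  moves:
    - [0,0,0,0,0.0007,0,-1]
    - [0,0,0,0,0.0013,0,-1]
    - [0,0,0,0,0.0013,0,-1]

```text
clock: 23.9
tcp_pos: [0.463, -0.1333, 0.0996]
tool_rot: [-3.139, 0.005, 3.12]
ft_force: [1.0, -4.2, 12.1]
gripper_width: 0.0207
finger_force: 91.0
```

To row units: 0.2 mm / 750 = 0.0003, 0.15 mm / 750 = 0.0002.

Request:
drive_tool:
  moves:
    - [0,0,0,0,0.0002,0,-1]
    - [0,0,0,0,0.0003,0,-1]
    - [0,0,0,0,0.0003,0,-1]
    - [0,0,0,0,0.0003,0,-1]

```text
clock: 24.4
tcp_pos: [0.463, -0.1333, 0.0996]
tool_rot: [-3.139, 0.005, 3.12]
ft_force: [1.9, -6.6, 12.3]
gripper_width: 0.0208
finger_force: 91.0
```

Run:
```python
from bench import telemetry
s=telemetry.state(); print(s["ft_force"],s["tcp_pos"])
```

```text
[ 1.9235101  -6.55699205 12.3335029 ] [ 0.46301525 -0.13330864  0.0995603 ]
```

Level force is 6.6 N, so the stops carry about 16 N: bearing firmly. Lifting straight off, then looking.

To row units: -165 mm / 750 = -0.22, -150 mm / 750 = -0.2.

Request:
drive_tool:
  moves:
    - [0,0,0,0,0,-0.0007,-1]
    - [0,0,0,0,0,-0.0013,-1]
    - [0,0,0,0,0,-0.0027,-1]
    - [0,0,0,0,0,-0.0067,-1]
    - [0,0,0,0,0,-0.0267,-1]
    - [0,0,0,0,0,-0.08,-1]
    - [0,0,0,0,0,-0.1467,-1]
    - [0,0,0,-0.04,0,-0.2,-1]
    - [0,0,0,-0.0933,0,-0.22,-1]
    - [0,0,0,-0.14,0,-0.22,-1]
    - [0,0,0,-0.14,0,-0.22,-1]
    - [0,0,0,-0.14,0,-0.22,-1]

```text
clock: 25.9
tcp_pos: [0.5655, -0.134, 0.2627]
tool_rot: [3.141, -0.002, 3.12]
ft_force: [-0.2, 0.1, -2.2]
gripper_width: 0.0208
finger_force: 89.2
```

Run:
```python
from h import *
from bench import viewer,telemetry
s=telemetry.state(); m=viewer.camera_model("wrist"); p,d=viewer.snapshot("wrist"); z=dict(p=p,d=d,**m); np.savez("pics/w5.npz",**z)
print(s["tcp_pos"],s["tool_rot"],s["ft_force"],s["torque"],s["clock"], s["gripper_width"])
cv2.imwrite("pics/w5.png",cv2.resize(p[:300],(800,429),interpolation=cv2.INTER_CUBIC))
W=world(z)
q=pix(z,[[.463,-.165,.08],[.463,-.245,.06]]);print("expect home/rest px(800)",q/.7)
P=W[(W[...,2]>.064)&(abs(W[...,0]-.461)<.06)&(W[...,1]>-.3)&(W[...,1]<-.145)&(W[...,2]<.09)]
from scipy.optimize import least_squares
f=lambda q:np.hypot(-np.sin(q[0])*(P[:,0]-.462)+np.cos(q[0])*(P[:,1]-q[1]),P[:,2]-q[2])-.022
q=least_squares(f,[0,-.165,.06],loss="soft_l1",f_scale=.001); print("roller",q.x,len(P))
```

```text
[ 0.56545024 -0.13397893  0.26271637] [ 3.14086334e+00 -1.94142645e-03  3.12002682e+00] [-0.16957648  0.09551544 -2.20273131] [-0.0601789  -0.0194391   0.02680956] 25.9 0.020823557284429924
expect home/rest px(800) [[357.79977022 123.87791226]
 [250.02597455 129.03117057]]
roller [-0.03049107 -0.16488729  0.05898198] 4432
```

View pics/w5.png

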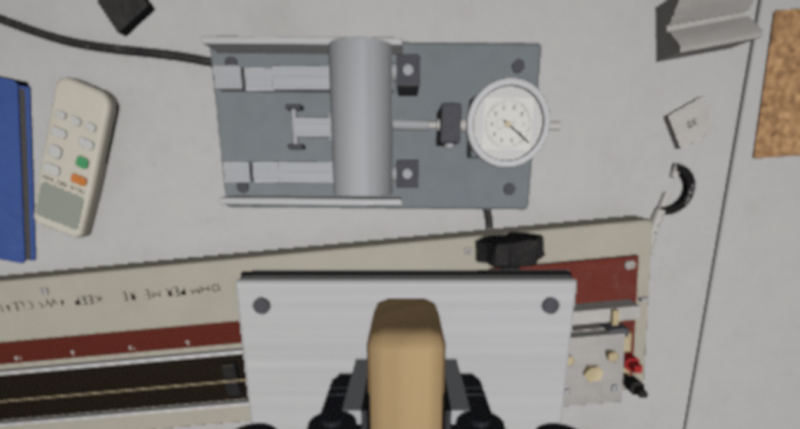

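The roller axis now measures y = −0.165, 80 mm on from the rest. At (360,117) it touches both stop blocks (406,75) and (406,172), and the plunger meets it at (395,125). The pad still sits square in the grip. Next I'll carry it to the mat.

To row units: 370.5 mm / 750 = 0.494, 125 mm / 750 = 0.1667, -0.067 rad / 3.1416 = -0.0213.

Request:
drive_tool:
  moves:
    - [0,0,0,0.02,0.0533,0,-1]
    - [0,0,0,0.0493,0.1267,0,-1]
    - [0,0,0,0.0787,0.2,0,-1]
    - [0,0,-0.0095,0.108,0.2733,0,-1]
    - [0,0,-0.0213,0.1373,0.3467,0,-1]
    - [0,0,-0.0213,0.1667,0.42,0,-1]
    - [0,0,-0.0213,0.184,0.4733,0,-1]
    - [0,0,-0.0213,0.1901,0.494,0.0267,-1]
    - [0,0,-0.0213,0.1901,0.494,0.0933,-1]
    - [0,0,-0.0213,0.1901,0.494,0.16,-1]
    - [0,0,-0.0213,0.1901,0.494,0.2133,-1]
    - [0,0,-0.0213,0.1901,0.494,0.2133,-1]

```text
clock: 27.45
tcp_pos: [0.4304, 0.2384, 0.1019]
tool_rot: [-3.14, -0.005, -3.097]
ft_force: [0.3, -0.7, -1.3]
gripper_width: 0.0206
finger_force: 88.9
```

Run:
```python
from h import *
from bench import viewer,telemetry
s=telemetry.state(); print(s["tcp_pos"],s["tool_rot"],s["clock"]); print(plan([.431,.2395,.0215],np.pi+.045))
```

```text
[0.43035041 0.23840615 0.10189006] [-3.14005096 -0.00476821 -3.09674185] 27.45
(array([-0.0015, -0.0048, -0.0001]), array([-1.1,  1.2, 80.4]))
```

Request:
drive_tool:
  moves:
    - [0,0,0,-0.0013,0.0013,0.04,-1]
    - [0,0,0,-0.0013,0.0013,0.0733,-1]
    - [0,0,0,-0.0013,0.0013,0.0907,-1]
    - [0,0,0,-0.0013,0.0013,0.0987,-1]
    - [0,0,0,-0.0013,0.0013,0.1027,-1]
    - [0,0,0,-0.0013,0.0013,0.1053,-1]
    - [0,0,0,-0.0013,0.0013,0.1067,-1]
    - [0,0,0,-0.0013,0.0013,0.1067,-1]
    - [0,0,0,-0.0013,0.0013,0.1067,-1]

```text
clock: 28.58
tcp_pos: [0.4329, 0.2403, 0.0235]
tool_rot: [3.141, 0.0, -3.096]
ft_force: [-0.2, 0.0, -2.6]
gripper_width: 0.0204
finger_force: 89.3
```

To row units: 2.7 mm / 750 = 0.0036, 2.4 mm / 750 = 0.0032.

Request:
drive_tool:
  moves:
    - [0,0,0,0.0024,-0.0008,0,-1]
    - [0,0,0,0.0024,-0.0008,0.0013,-1]
    - [0,0,0,0.0024,-0.0008,0.0027,-1]
    - [0,0,0,0.0024,-0.0008,0.0032,-1]
    - [0,0,0,0.0024,-0.0008,0.0036,-1]
    - [0,0,0,0.0024,-0.0008,0.0036,-1]

```text
clock: 29.32
tcp_pos: [0.431, 0.2396, 0.0209]
tool_rot: [3.141, 0.0, -3.096]
ft_force: [-2.2, -0.5, 3.6]
gripper_width: 0.0209
finger_force: 90.2
```

To row units: -230 mm / 750 = -0.3067, -170 mm / 750 = -0.2267.

Request:
drive_tool:
  moves:
    - [0,0,0,0,0,0,1]
    - [0,0,0,0,0,0,1]
    - [0,0,0,0,0,0,1]
    - [0,0,0,0,0,0,1]
    - [0,0,0,0,0,0,1]
    - [0,0,0,0,0,-0.0133,1]
    - [0,0,0,0,0,-0.0667,1]
    - [0,0,0,0,0,-0.1467,1]
    - [0,0,0,0,0,-0.2267,1]
    - [0,0,0,0,0,-0.3067,1]
    - [0,0,0,0,0,-0.3067,1]
    - [0,0,0,0,0,-0.3067,1]

```text
clock: 30.82
tcp_pos: [0.4305, 0.2394, 0.2508]
tool_rot: [3.141, 0.0, -3.096]
ft_force: [0.2, -0.6, -0.7]
gripper_width: 0.0856
finger_force: 0.0
```

Run:
```python
from h import *
from bench import viewer,telemetry
s=telemetry.state(); m=viewer.camera_model("wrist"); p,d=viewer.snapshot("wrist"); z=dict(p=p,d=d,**m)
q,_=viewer.snapshot("side")
print(s["tcp_pos"],s["ft_force"],s["clock"],s["gripper_width"])
A=ortho(z,0.015,.34,.54,.13,.34,1900); cv2.imwrite("pics/w6.png",cv2.hconcat([A,cv2.resize(q[160:290,280:416],(399,380))]))
```

```text
[0.43052872 0.23942023 0.25075558] [ 0.22117955 -0.57000883 -0.72906172] 30.825 0.08557891952964929
```

View pics/w6.png

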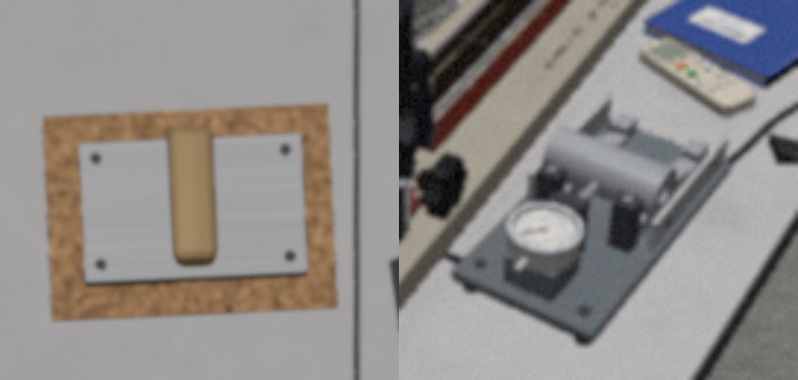

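Left, the pad lies square on the mat: plate centre (193,208), mat centre (190,212), so within about 2 mm. Right, the roller sits against both stops and the gripper is clear. Handing in.

```bash
python3 -c "
from bench import r
print(r.finish_job())"
```

```text
the job is handed in; nothing more can be done
None
```

The roller is home against both end stops and the pad is back sole down on its mat, within about 2 mm of centre; I handed the job in at about 31 s of the 72 s allowed. The highest readings I took were about 23 N pressing on the roller and about 16 N against the stops.

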